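# Pack the finger splint in its tin and snap the lid on

### The job

Take the finger splint out of the steel tray and drop it into the open aluminium tin on the bench; then fit the tin's lid, press it down until it clicks over the dimples, and keep pressing after the click so that it goes fully home and squeezes the orange seal, without crushing the tin. Finish while still holding the lid pressed down: do not let go of it or ease off, since the lid springs up about 2 mm when you do. Keep the tin standing on the bench and leave the other things where they are.

Things in the scene. Friction and masses are not known exactly. Their poses are not given: they have to be found in the camera images.
- tin: Open round aluminium tin, loose, about 70 g, standing on the bench. Origin: centre of its underside, z up. Body 62 mm diameter, 45 mm tall; neck 55 mm outside, tapering to 52 mm at the rim, 67.5 mm up. Mouth 49 mm inside diameter, inner floor 2 mm up. A lid set loosely on its dimples has its lower edge 56 mm up, clicked on but not pressed 48 mm, pressed fully home (top stopped by the rim) 46 mm.
- tin_rim (a point): centre of the tin's mouth, level with the rim, 67.5 mm above its underside
- tin_dimples (a point): on the tin's axis, 54.6 mm up, level with six sprung round dimples evenly spaced round the neck, each standing 3 mm out. The lid's bead must ride over them: the push rises to a peak of roughly 10 to 15 N with the lid's lower edge about 54 mm up, then drops with a click.
- tin_seal (a point): on the tin's axis, 49 mm up, level with the free top of the orange silicone ring (64 mm outside) that lies on the tin's shoulder. The lid squeezes it 3 mm when fully home; it then pushes back with about 6 N and lifts a clicked lid by about 2 mm when the press eases off.
- lid: The tin's round push-fit lid, bright aluminium, loose, 25 g, lying on the bench the right way up (closed flat top, open below). 66 mm outside diameter, 24 mm tall, can be gripped across its skirt. Origin: centre of its lower edge, z up. A bead of 58 mm inside diameter runs round the inside 2.5 mm above the lower edge.
- lid_top (a point): centre of the lid's flat top, 24 mm above its lower edge
- splint: Beige hard silicone finger splint, a trough with a closed tip, 40 mm long (its x), 16 mm wide (its y), 14 mm tall (its z), 15 g, lying on its base on the tray's floor in any direction. Grip it across its width. Origin: centre of its underside.
- splint_mid (a point): middle of the splint, 7 mm above its underside
- tray: Rectangular stainless steel tray with the splint in it, 150 mm (its x) by 220 mm (its y), 160 by 230 mm over its rim, 20 mm tall, floor 3 mm thick. Origin: centre of its underside. Stays where it is.
- jar: Closed blue plastic jar, 60 mm diameter, 76 mm tall, standing near the tin and lid. Origin: centre of its underside. Leave alone.
- torch: White plastic torch lying on the bench, 131 mm long (its x), 36 mm thick. Origin: on its underside near its middle. Leave alone.
- amber_bottle: Small amber glass bottle, 42 mm diameter, 85 mm tall. Origin: centre of its underside. Leave alone.
- eyewash: White eyewash bottle with green label and cap, 56 mm diameter, 115 mm tall. Origin: centre of its underside. Leave alone.
- plaster_case: Flat orange and white plaster case, 80 by 120 mm, 40 mm tall. Origin: centre of its underside. Leave alone.
- thermometer: White digital thermometer lying on the bench, 130 mm long (its x), 20 mm wide, 11 mm thick. Origin: on its underside near its middle. Leave alone.
- table: The white bench, its flat top at height 0.
Not all that is in view belongs to the job. There is more than one size of the splint; the job needs the smallest.

How it is judged:
On the way, in this order (a step that is already met when the one before it is completed fails the run):
1. the splint lies inside the open tin and is let go (horizontal distance between splint_mid and tin below 0.026 m and z of splint_mid in the frame of tin between 0 and 0.045 m and contact force between the fingers and splint below 0.1 N), for 0.2 s.
2. the lid has clicked down over the tin's dimples, with the splint inside (horizontal distance between splint_mid and tin below 0.026 m and z of splint_mid in the frame of tin between 0 and 0.045 m and z of lid in the frame of tin between 0.043 and 0.051 m and horizontal distance between lid and tin below 0.004 m and angle between the z axis of lid and the z axis of tin, either way round below 0.07 rad), for 0.1 s.
At the end, for the whole second after the job is handed in: Splint in the tin; tin upright on the bench (5 mm, 0.08 rad); lid square on it (4 mm, 0.07 rad) and held home by the fingers: its lower edge under 47.2 mm above the tin's underside, over 3 N from fingers to lid, over 4 N from tin to bench; other things within 30 mm of their starts (tray 50 mm) (horizontal distance between splint_mid and tin below 0.026 m and z of splint_mid in the frame of tin between 0 and 0.045 m and z of lid in the frame of tin between 0.043 and 0.0472 m and horizontal distance between lid and tin below 0.004 m and angle between the z axis of lid and the z axis of tin, either way round below 0.07 rad and height (world z) of tin below 0.005 m and angle between tin's own z axis and vertical below 0.08 rad and contact force between the fingers and lid above 3 N and contact force between tin and table above 4 N and distance of each of jar, torch, amber_bottle, eyewash, plaster_case, thermometer from where it was at the start of the episode below 0.03 m and distance of tray from where it was at the start of the episode below 0.05 m); the arm keeps its last pose, push and grip.
It fails at once if the tin is crushed: pressed onto the bench with more than 60 N (contact force between tin and table above 60 N).
It fails at once if another thing on the bench is moved more than 30 mm (the tray 50 mm) (distance of any of jar, torch, amber_bottle, eyewash, plaster_case, thermometer from where it was at the start of the episode above 0.03 m or distance of tray from where it was at the start of the episode above 0.05 m).
It also fails if it takes over 53 s, if anything falls off the work surface, if the arm or the gripper's body presses on something with over 40 N, if the wrist force passes 120 N, or if a joint passes its speed limit or range.

### The arm

A 6-joint arm with a two-finger parallel gripper is mounted at the origin on the work surface. World frame = base frame: x ahead of the robot, y to its left, z up, the work surface at z = 0. Lengths are in m, angles in rad, forces in N, time in s.
With the tool pointing down it reaches from about 0.3 to 0.85 m from the base axis. Payload 4.2 kg.
Tool frame: the origin (TCP) lies at the very end of the fingers, on their centre line; the grasp point (between the pads) lies 19 mm behind it; z points along the fingers, x is the direction in which the jaws open and shut, and the axes are right-handed (so a half turn about z gives the same grasp; the last joint's range is limited). The gripper opens to 91 mm and grips with 3 to 60 N. Pads are 32 mm wide; open, the fingers measure 118 mm over their backs; the gripper's body (76 mm by 178 mm) begins 60 mm behind the grasp point.
Start: joints at [-1.215, 0.32, 1.565, -0, 1.257, -0.02], TCP at [0.211, -0.535, 0.18] pointing down, gripper open.
Joint ranges: [-3.11, 3.11], [-0.84, 2.01], [0.21, 2.61], [-1.34, 4.49], [0.05, 2.63], [-2.56, 2.56]. Speed limits (rad/s): [2.57, 2.57, 3.14, 3.14, 3.14, 3.14].

### API

Orientations are given as a rotation vector (axis times angle).
In Python, from cell import r gives the robot as it stands.
- The arm moves only by the tool send_rows, never from a script. Its argument "series" is a list that holds one entry, the list of rows, each a list of 6 numbers: the shift along the tool's x, y, z in mm, then the turn, a rotation vector about the tool's x, y, z in degrees. In form: [[[tx, ty, tz, ax, ay, az], ...]]. A call has 1 to 10 rows; each row is the pose to reach, as a shift and turn from the pose commanded when the call began, along the tool's axes at that moment; what a row does not reach only later rows make up. A row lasts 1/12 s, in which the tool goes at most 41.7 mm and 7.16 degrees, less where a joint would pass 70% of its speed; a pose out of reach is approached as far as the arm can. A call with a gripper value outside its range is refused whole. "claw" is the closure, from 0 (fully open) to 1 (shut), set as the call begins (left out, the last holds). The fingers move at their own pace and stop on an object; "force" is the grip in N (left out, the last holds). Time passes only in rows, so rows that repeat a pose let the fingers close. It gives the time, the measured TCP pose, the force and the opening at its end, in the units of the state.
- r.state(): the state, without advancing time (a new reading comes with each control period).
- r.read_camera(name): name is "scene" or "side" or "wrist"; returns (picture, depth): 400x640x3 uint8, red, green, blue; 400x640 float32, m along the optical axis (not along the pixel's ray), 0 where there is no reading.
- r.calibration(name): a dict with "K" (3x3 intrinsics, pixels), "extrinsics" (4x4, takes a point from camera to world coordinates). Camera axes: x right, y down, z forward; pixel columns grow to the right and rows downward; lengths in m; the calibration is good to about 2 mm. A picture is of the moment at which its call begins: read the wrist's pose just before it. calibration takes no time and is no camera call; for the wrist camera it gives the pose at the moment of the call.
- r.hand_in(): hands the job in, once; it reports no verdict.
Trained networks look in the newest picture that a camera, given by its name, has taken for a name from the list of things; names that differ only in an ending like _2 or _b are one class to them, and where a whole thing is asked for, a point or a joint stands for the part that bears it (a point fixed in the world has none). Each returns a list of dicts, best first, with "confidence" (0 to 1); they miss things now and then, are a little off and sometimes report something else, mostly with a low value. They report only what shows in the picture. A call takes as long as a camera call. They do not tell look-alikes from the thing itself.
- r.silhouettes(camera, thing): "region" (400x640 bool, what is visible of it) and "uv" ([column, row] in pixels, amid what is visible of it).
The state is a dict: "time": time; "qpos": joint angles; "qvel": joint speeds; "joint_torque": joint torques, N m; "tcp_pos": TCP position; "eef_rot": TCP orientation; "contact_force": force on the tool from outside, world axes, zero at the start; "moment": the same for the moment, N m; "gripper_width": opening from 0.0 (shut) to 1.0 (fully open).
Only numpy, scipy, OpenCV 4.12 (cv2) and the standard library are available. Lean on these libraries where they do the work, as an engineer would, in place of code of your own. Each camera call takes 0.05 s, during which the arm holds its last target.

## Working session

There is one attempt and no reset: what is moved stays moved. The work goes in short steps, Python scripts to look and compute and a tool call to move; the robot and the scene stay as the last step left them, time stands still between calls to the robot, and variables do not carry over. Pictures are saved under pics/ and viewed, and the job is handed in when it is done.

Besides the shell and the picture viewer there is one more tool, called in YAML: its name, and indented under it one key for each argument. send_rows: Moves the arm, as the interface text tells. Its arguments: {"type":"object","properties":{"series":{"type":"array","items":{"type":"array","items":{"type":"array","items":{"type":"number"}}}},"claw":{"type":"number"},"force":{"type":"number"}},"required":["series"]}

```bash
mkdir -p pics; ls; python3 - <<'E'
from cell import r
import cv2,numpy as np
s=r.state();print({k:np.round(v,3).tolist() if not isinstance(v,float) else v for k,v in s.items()})
for n in ["scene","side","wrist"]:
    p,d=r.read_camera(n);cv2.imwrite(f"pics/{n}0.png",p[:,:,::-1]);np.save(f"/tmp/{n}0.npy",d)
    c=r.calibration(n);print(n,np.round(c["K"],1).tolist(),np.round(c["extrinsics"],4).tolist())
E
```

```text
pics
{'time': 0.0, 'qpos': [-1.215, 0.32, 1.566, 0.0, 1.257, -0.02], 'qvel': [-0.002, 0.001, 0.0, 0.002, 0.002, -0.001], 'joint_torque': [-0.0, -41.247, -23.197, 0.073, 0.046, -0.0], 'tcp_pos': [0.211, -0.534, 0.18], 'eef_rot': [-2.596, 1.767, 0.002], 'contact_force': [-0.441, -0.458, -0.012], 'moment': [-0.024, -0.018, 0.036], 'gripper_width': 1.0027160910216206}
scene [[477.4, 0.0, 326.6], [0.0, 477.4, 201.5], [0.0, 0.0, 1.0]] [[0.8752, 0.3817, -0.2971, 0.9919], [0.4834, -0.6682, 0.5655, -0.8111], [0.0174, -0.6386, -0.7693, 1.0706], [0.0, 0.0, 0.0, 1.0]]
side [[421.7, 0.0, 323.3], [0.0, 421.7, 197.1], [0.0, 0.0, 1.0]] [[-0.9889, -0.0919, 0.117, 0.4517], [-0.1477, 0.5152, -0.8442, 0.7812], [0.0173, -0.8521, -0.523, 0.5832], [0.0, 0.0, 0.0, 1.0]]
wrist [[277.7, 0.0, 320.9], [0.0, 277.7, 197.4], [0.0, 0.0, 1.0]] [[0.3674, -0.8966, -0.2474, 0.2809], [-0.9301, -0.3547, -0.0958, -0.5082], [-0.0019, 0.2653, -0.9642, 0.3842], [0.0, 0.0, 0.0, 1.0]]
```

View pics/scene0.png

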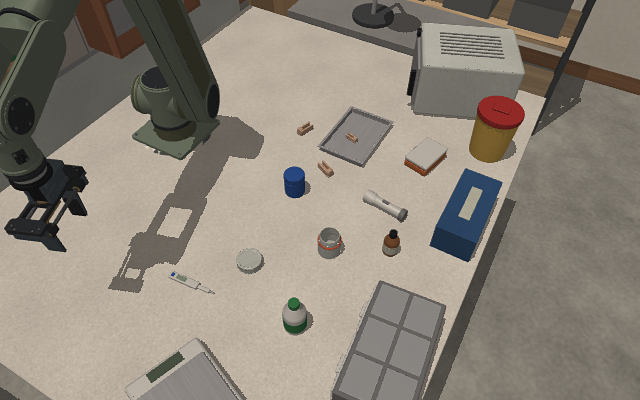

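View pics/side0.png

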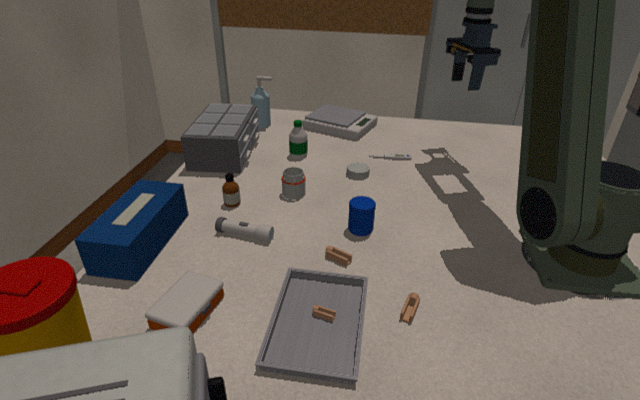

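View pics/wrist0.png

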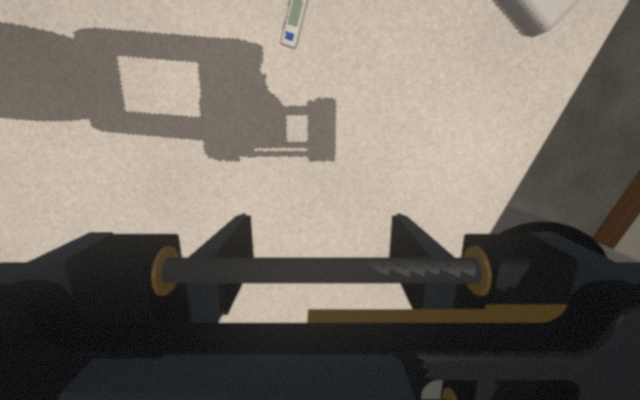

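The scene picture shows the splint in the tray at about (351,138), with larger look-alikes on the bench at (305,128) and (326,168). The tin is at (330,242), the lid at (249,260) and the jar at (294,182). The side picture agrees.

```bash
cat > h.py <<'E'
from cell import r
import cv2,numpy as np
from scipy.spatial.transform import Rotation as R
def cloud(d,c,mask):
    v,u=np.nonzero(mask&(d>0));z=d[v,u];K=c["K"]
    P=np.stack([(u-K[0,2])/K[0,0]*z,(v-K[1,2])/K[1,1]*z,z],1)
    E=c["extrinsics"];return P@E[:3,:3].T+E[:3,3]
def tcp():
    s=r.state();return np.array(s["tcp_pos"]),R.from_rotvec(s["eef_rot"])
E
python3 - <<'E'
from h import *
for n in ["scene","side"]:
    p,d=r.read_camera(n);c=r.calibration(n);print(n)
    for t in ["tin","lid","splint","jar","torch","amber_bottle","tray"]:
        for o in r.silhouettes(n,t)[:4]:
            if o["confidence"]<.3: continue
            P=cloud(d,c,o["region"])
            if len(P)<5: continue
            P=P[P[:,2]<.3]
            rect=cv2.minAreaRect(P[:,:2].astype(np.float32)*1000)
            print(t,round(o["confidence"],2),np.round(o["uv"]),len(P),"lo",np.round(np.percentile(P,2,axis=0),3),"hi",np.round(np.percentile(P,98,axis=0),3),"rect",[np.round(x,1) for x in rect])
print(r.state()["time"])
E
```

```text
scene
tin 0.85 [329. 244.] 603 lo [ 0.636 -0.199 -0.   ] hi [ 0.694 -0.137  0.067] rect [array([ 664. , -168.2]), array([59.7, 65.2]), np.float64(37.3)]
lid 0.68 [251. 263.] 538 lo [ 0.474 -0.34   0.001] hi [ 0.536 -0.279  0.027] rect [array([ 501.7, -305. ]), array([67.4, 75.7]), np.float64(53.0)]
lid 0.54 [353. 138.] 2523 lo [ 0.45   0.15  -0.003] hi [0.606 0.377 0.021] rect [array([522.5, 276.2]), array([262.6, 174.1]), np.float64(89.6)]
splint 0.63 [353. 136.] 52 lo [0.506 0.234 0.006] hi [0.539 0.255 0.022] rect [array([522.8, 242.8]), array([18.3, 38.8]), np.float64(71.5)]
splint 0.53 [304. 131.] 124 lo [0.353 0.179 0.   ] hi [0.383 0.237 0.025] rect [array([368.9, 211.5]), array([67.8, 28.2]), np.float64(74.5)]
splint 0.53 [328. 171.] 135 lo [ 0.49   0.062 -0.   ] hi [0.541 0.102 0.024] rect [array([511.6,  84. ]), array([25.9, 66.3]), np.float64(59.8)]
jar 0.77 [296. 180.] 550 lo [ 0.451 -0.065  0.007] hi [ 0.505 -0.015  0.078] rect [array([476.4, -37.7]), array([57.5, 59.2]), np.float64(85.6)]
torch 0.72 [390. 204.] 492 lo [0.672 0.01  0.007] hi [0.801 0.049 0.036] rect [arr
[... 1270 characters left out ...]
 0.156 0.   ] hi [0.605 0.379 0.02 ] rect [array([531.8, 253.6]), array([257.7, 167. ]), np.float64(89.4)]
jar 0.63 [362. 215.] 980 lo [ 0.447 -0.059  0.   ] hi [ 0.504 -0.001  0.076] rect [array([478.7, -88.4]), array([ 66.6, 179.2]), np.float64(0.4)]
torch 0.67 [248. 228.] 785 lo [0.669 0.027 0.001] hi [0.796 0.062 0.035] rect [array([730.9,  21.1]), array([ 74.1, 131. ]), np.float64(81.9)]
amber_bottle 0.56 [230. 191.] 488 lo [ 0.787 -0.193 -0.   ] hi [ 0.843 -0.065  0.084] rect [array([ 830.3, -156.3]), array([ 42.6, 192.6]), np.float64(18.3)]
tray 0.93 [317. 330.] 9686 lo [0.452 0.156 0.   ] hi [0.605 0.379 0.02 ] rect [array([530.3, 253.4]), array([166.7, 259.4]), np.float64(0.2)]
0.95
```

```bash
cat >> h.py <<'E'
def goto(xyz,yaw_deg):
    """tool-frame shift (mm), turn (deg) for tool-down pose with tool x at yaw"""
    p,Ro=tcp();a=np.radians(yaw_deg)
    x=np.array([np.cos(a),np.sin(a),0]);z=np.array([0,0,-1.]);T=R.from_matrix(np.stack([x,np.cross(z,x),z],1))
    return np.round(Ro.inv().apply(np.array(xyz)-p)*1000,1),np.round((Ro.inv()*T).as_rotvec(degrees=True),2)
E
python3 - <<'E'
from h import *
print(goto([.52,.244,.18],71.5))
p,Ro=tcp();print(p,Ro.as_matrix().round(3))
E
```

```text
(array([-6.112e+02, -5.733e+02,  3.000e-01]), array([ 1.0000e-02, -0.0000e+00, -1.3997e+02]))
[ 0.21103739 -0.53489815  0.18038051] [[ 0.367 -0.93   0.   ]
 [-0.93  -0.367 -0.   ]
 [ 0.    -0.    -1.   ]]
```

send_rows:
  series:
    - [[-611,-573,0,0,0,-140],[-611,-573,0,0,0,-140],[-611,-573,0,0,0,-140],[-611,-573,0,0,0,-140],[-611,-573,0,0,0,-140],[-611,-573,0,0,0,-140],[-611,-573,0,0,0,-140],[-611,-573,0,0,0,-140],[-611,-573,0,0,0,-140],[-611,-573,0,0,0,-140]]
  claw: 0.3

```text
time: 1.78
tcp_pos: [0.3649, -0.1457, 0.1807]
eef_rot: [3.14, 0.095, 0.002]
contact_force: [0.7, -0.5, 0.1]
gripper_width: 0.7
```

```bash
python3 - <<'E'
from h import *
print(goto([.52,.244,.18],71.5),r.state()["time"],tcp()[0])
E
```

```text
(array([ 178.4, -379.6,    0.7]), array([ 7.000e-02, -4.000e-02, -6.803e+01])) 1.7833 [ 0.36492625 -0.14572271  0.18072692]
```

send_rows:
  series:
    - [[178,-380,0,0,0,-68],[178,-380,0,0,0,-68],[178,-380,0,0,0,-68],[178,-380,0,0,0,-68],[178,-380,0,0,0,-68],[178,-380,0,0,0,-68],[178,-380,0,0,0,-68],[178,-380,0,0,0,-68],[178,-380,0,0,0,-68],[178,-380,0,0,0,-68]]

```text
time: 2.62
tcp_pos: [0.5207, 0.2411, 0.1804]
eef_rot: [2.55, 1.835, 0.0]
contact_force: [1.3, 0.3, -0.3]
gripper_width: 0.699
```

send_rows:
  series:
    - [[1,1,0,0,0,0],[1,1,0,0,0,0]]

```text
time: 2.78
tcp_pos: [0.5219, 0.2412, 0.1795]
eef_rot: [2.553, 1.831, -0.002]
contact_force: [-0.2, -0.9, -0.5]
gripper_width: 0.7
```

```bash
python3 - <<'E'
from h import *
print(goto([.52,.244,.18],71.5),r.state()["time"],tcp()[0])
n="wrist";c=r.calibration(n);p,d=r.read_camera(n)
for o in r.silhouettes(n,"splint"):
    P=cloud(d,c,o["region"]);P=P[P[:,2]>.009]
    if len(P)<10: continue
    rect=cv2.minAreaRect(P[:,:2].astype(np.float32)*1000)
    print(o["confidence"],o["uv"],len(P),P.mean(0).round(4),P[:,2].max(),rect)
cv2.imwrite("pics/w1.png",p[:,:,::-1])
E
```

```text
(array([ 2. , -2.7, -0.5]), array([-0.03,  0.05, -0.2 ])) 2.7833 [0.52191968 0.24123855 0.17952184]
0.85 [254.6, 66.8] 700 [0.3666 0.2058 0.0189] 0.025825791859763525 ((366.815185546875, 208.39906311035156), (56.150638580322266, 22.67220115661621), 72.40914916992188)
0.7 [327.1, 178.2] 211 [0.5241 0.2465 0.0171] 0.021161725524656505 ((520.7479858398438, 246.98489379882812), (15.872797012329102, 39.63090133666992), 76.58316040039062)
0.59 [215.2, 205.9] 549 [0.5156 0.0844 0.018 ] 0.02580391410720634 ((514.7723999023438, 83.76448059082031), (22.097579956054688, 56.64712142944336), 64.49036407470703)
```

View pics/w1.png

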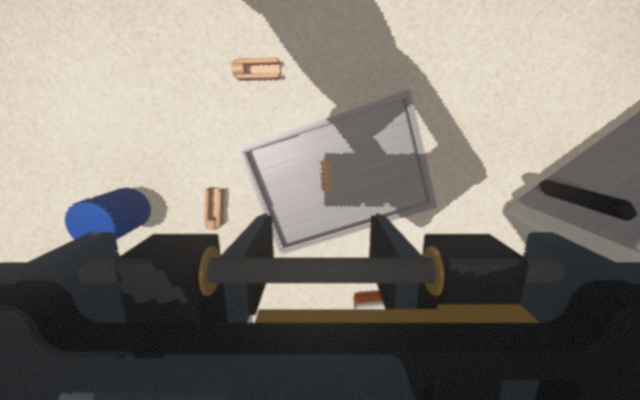

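The wrist picture shows the small splint at (327,178). It measures 16 x 40 mm, so it is the right size. The other two are 56 mm long. Next I descend onto it.

```bash
python3 - <<'E'
from h import *
print(goto([.5207,.247,.040],76.0))
E
```

```text
(array([  7.8,  -2.9, 140. ]), array([-0.04,  0.08, -4.87]))
```

send_rows:
  series:
    - [[5,-3,0,0,0,-4.9],[5,-3,40,0,0,-4.9],[5,-3,80,0,0,-4.9],[5,-3,120,0,0,-4.9],[5,-3,140,0,0,-4.9],[5,-3,140,0,0,-4.9],[5,-3,140,0,0,-4.9]]
  claw: 0.5

```text
time: 3.47
tcp_pos: [0.5199, 0.2437, 0.0404]
eef_rot: [-2.476, -1.933, 0.003]
contact_force: [-0.8, -0.2, 0.7]
gripper_width: 0.504
```

```bash
python3 - <<'E'
from h import *
print(goto([.5207,.247,.0075],76.0),r.state()["contact_force"])
n="wrist";c=r.calibration(n);p,d=r.read_camera(n)
cv2.imwrite("pics/w2.png",p[:,:,::-1])
E
```

```text
(array([ 3.4,  0. , 32.9]), array([-0.07,  0.07, -0.06])) [-0.78251835 -0.19950752  0.7449017 ]
```

View pics/w2.png

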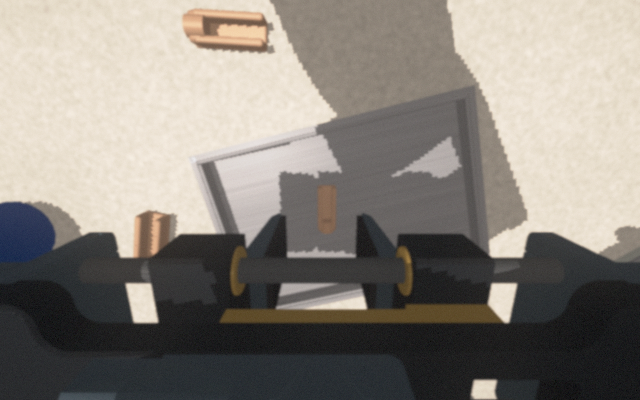

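The splint lies between the fingertips, at column 327 against a finger midpoint of about 321. I'll go down and grip it.

send_rows:
  series:
    - [[3,0,20,0,0,0],[3,0,33,0,0,0],[3,0,33,0,0,0],[3,0,33,0,0,0]]

```text
time: 3.85
tcp_pos: [0.5222, 0.2482, 0.0092]
eef_rot: [2.475, 1.934, 0.004]
contact_force: [-0.3, -0.9, 0.1]
gripper_width: 0.502
```

send_rows:
  series:
    - [[0,0,0,0,0,0],[0,0,0,0,0,0],[0,0,0,0,0,0],[0,0,0,0,0,0],[0,0,0,0,0,0],[0,0,0,0,0,0],[0,0,0,0,0,0],[0,0,0,0,0,0]]
  claw: 1.0
  force: 12

```text
time: 4.52
tcp_pos: [0.5211, 0.2481, 0.0073]
eef_rot: [2.475, 1.935, -0.0]
contact_force: [0.0, 0.4, 0.3]
gripper_width: 0.002
```

send_rows:
  series:
    - [[0,0,-30,0,0,0],[0,0,-70,0,0,0],[0,0,-110,0,0,0],[0,0,-150,0,0,0],[0,0,-170,0,0,0],[0,0,-170,0,0,0],[0,0,-170,0,0,0]]

```text
time: 5.1
tcp_pos: [0.5216, 0.2484, 0.1784]
eef_rot: [2.474, 1.935, 0.004]
contact_force: [0.8, -0.3, -1.2]
gripper_width: 0.006
```

```bash
python3 - <<'E'
from h import *
n="wrist";c=r.calibration(n);p,d=r.read_camera(n)
cv2.imwrite("pics/w3.png",p[:,:,::-1])
print(goto([.663,-.165,.16],0),goto([.663,-.165,.16],20),r.state()["gripper_width"])
E
```

```text
(array([-366.3,  237.8,   16.7]), array([-1.000e-02,  7.000e-02,  7.605e+01])) (array([-366.3,  237.8,   16.7]), array([-2.000e-02,  7.000e-02,  5.605e+01])) 0.010060399332471272
```

View pics/w3.png

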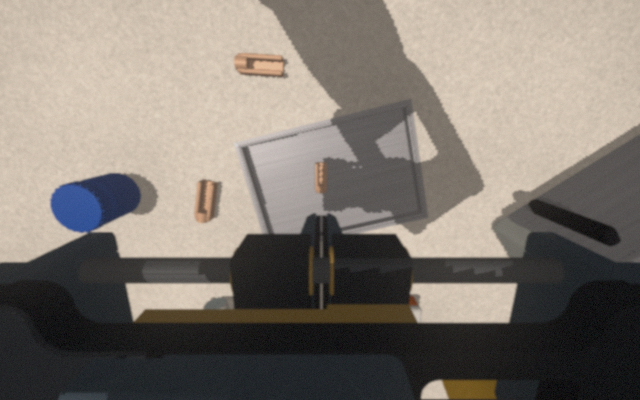

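The grip missed: the jaws shut completely and the splint is still in the tray at (320,177). I'll measure it again.

```bash
python3 - <<'E'
from h import *
n="wrist"
for n in ["wrist","side","scene"]:
  c=r.calibration(n);p,d=r.read_camera(n);print(n)
  for o in r.silhouettes(n,"splint"):
    m=cv2.dilate(o["region"].astype(np.uint8),np.ones((5,5)))>0
    P=cloud(d,c,m)
    if abs(P[:,1].mean()-.247)>.04 or len(P)<10: continue
    Q=P[P[:,2]>.007];rect=cv2.minAreaRect(Q[:,:2].astype(np.float32)*1000)
    print(o["confidence"],o["uv"],len(Q),Q.mean(0).round(4),np.percentile(Q,[1,99],axis=0).round(4).tolist(),rect, "floor z",np.percentile(P[:,2],3))
  if n=="side":
    q=cv2.resize(p[270:350,280:370],(720,640),interpolation=cv2.INTER_CUBIC);cv2.imwrite("pics/s3.png",q[:600,:,::-1])
  if n=="wrist":
    q=cv2.resize(p[100:250,220:440],(792,540),interpolation=cv2.INTER_CUBIC);cv2.imwrite("pics/w4.png",q[:,:,::-1])
    K=c["K"];E=np.linalg.inv(c["extrinsics"]);t=tcp()[0]
    for z in (.18,.03,.017,.0):
        x=E@[t[0],t[1],z,1];x=K@x[:3];print("under tcp",z,x[:2]/x[2])
print(tcp()[0])
E
```

```text
wrist
0.8 [260.4, 63.8] 749 [0.3666 0.206  0.0184] [[0.3514, 0.1815, 0.0071], [0.3845, 0.2368, 0.0246]] ((366.8383483886719, 208.518798828125), (56.09224319458008, 22.742860794067383), 72.90096282958984) floor z -0.0008869461596058061
0.55 [322.9, 179.1] 282 [0.5209 0.2467 0.0151] [[0.5008, 0.2372, 0.0071], [0.5401, 0.2575, 0.0207]] ((520.5350952148438, 246.49270629882812), (14.766044616699219, 39.838294982910156), 76.28765106201172) floor z 0.0020740108865727773
under tcp 0.18 [321.28468287 220.61076631]
under tcp 0.03 [321.20855978 180.57528015]
under tcp 0.017 [321.20476152 178.57766117]
under tcp 0.0 [321.200166   176.16073172]
side
0.89 [407.1, 310.1] 256 [0.3658 0.2105 0.0172] [[0.3507, 0.184, 0.0075], [0.3843, 0.2404, 0.0239]] ((366.28021240234375, 211.26258850097656), (57.81282424926758, 22.504436492919922), 72.11575317382812) floor z -0.0021493372871103
0.74 [321.2, 311.8] 217 [0.5203 0.2511 0.0135] [[0.5001, 0.2402, 0.0071], [0.5399, 0.2615, 0.0197]] ((520.4428100585938, 249.90261840820312), (18.01068878173828, 40.07469177246094), 73.64603424072266) floor z 0.001096726205908931
scene
0.69 [302.4, 131.5] 104 [0.3684 0.2041 0.0158] [[0.3521, 0.1773, 0.0074], [0.3844, 0.2347, 0.0274]] ((366.806640625, 206.8927459716797), (59.99777603149414, 27.353710174560547), 72.68467712402344) floor z -0.004992865966684357
0.4 [351.8, 137.2] 58 [0.5227 0.244  0.0141] [[0.4971, 0.2314, 0.0075], [0.5413, 0.259, 0.0228]] ((517.2826538085938, 249.0701904296875), (26.871335983276367, 51.77891540527344), 78.09548950195312) floor z -0.002506333624452539
[0.52059761 0.24789207 0.1759641 ]
```

View pics/s3.png

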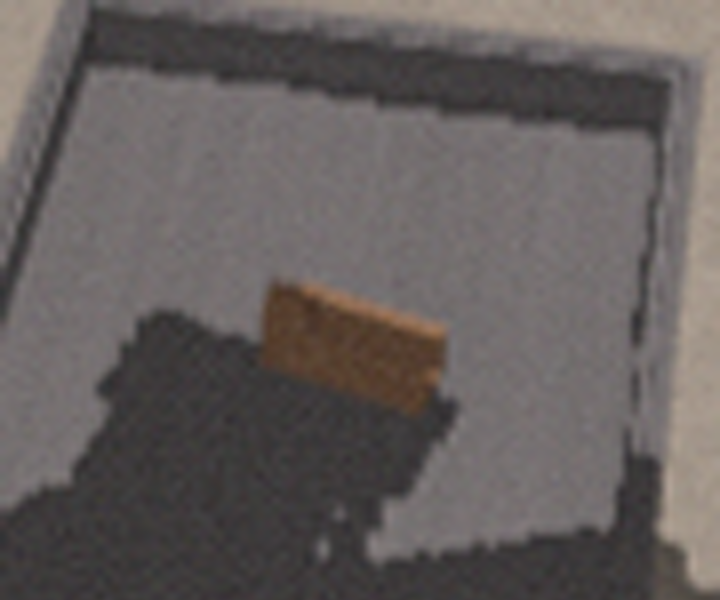

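View pics/w4.png

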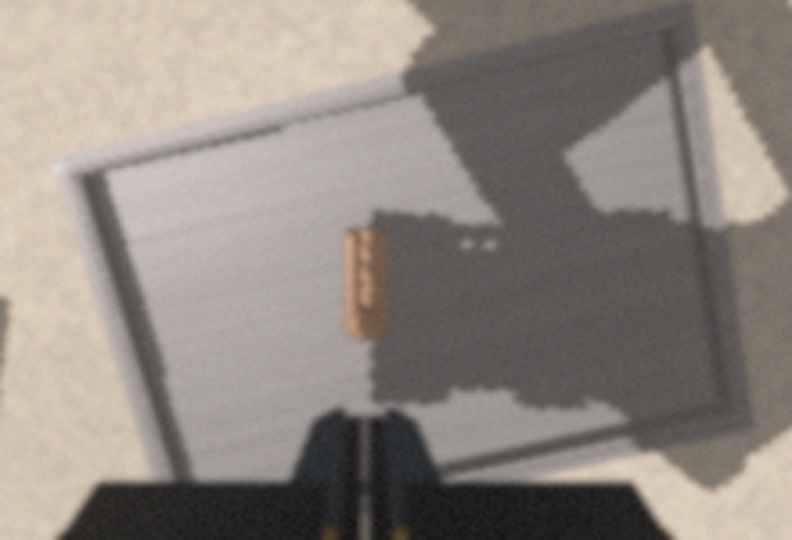

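```bash
python3 - <<'E'
from h import *
n="side";c=r.calibration(n);p,d=r.read_camera(n)
cv2.imwrite("pics/s5.png",p[:,:,::-1])
t,Ro=tcp()
for n in ["wrist","side","scene"]:
  c=r.calibration(n);p,d=r.read_camera(n)
  P=cloud(d,c,np.ones_like(d,bool));L=Ro.inv().apply(P-t)
  m=(abs(L[:,0])<.05)&(abs(L[:,1])<.03)&(L[:,2]>-.06)&(L[:,2]<.02)
  L=L[m];print(n,len(L))
  if len(L): print(np.percentile(L,[0,1,50,99,100],axis=0).round(4).tolist())
E
```

```text
wrist 453
[[-0.0118, -0.0177, -0.06], [-0.0109, -0.0174, -0.0598], [-0.0018, -0.0168, -0.0493], [0.0089, -0.0149, -0.0338], [0.0095, -0.0135, -0.0319]]
side 331
[[-0.0099, -0.0179, -0.0599], [-0.0068, -0.0177, -0.0598], [0.0104, -0.0042, -0.0481], [0.013, 0.0171, -0.0333], [0.0134, 0.018, -0.0328]]
scene 89
[[-0.0152, -0.0163, -0.0598], [-0.015, -0.0161, -0.0597], [-0.0099, 0.0096, -0.0475], [0.0083, 0.0208, -0.0326], [0.0098, 0.0212, -0.031]]
```

View pics/s5.png

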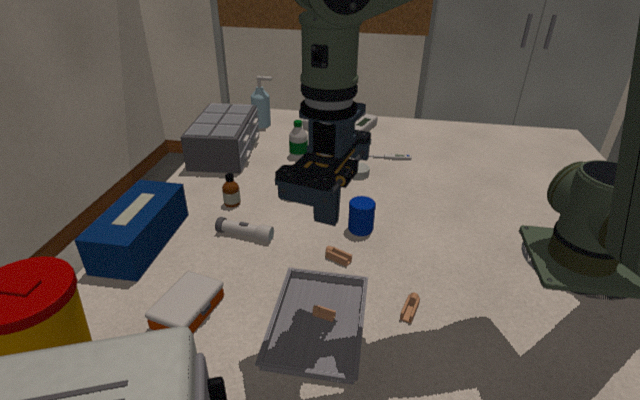

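```bash
python3 - <<'E'
from h import *
t=np.array([.211,-.535,.1804]);Ro=R.from_rotvec([-2.596,1.767,.002])
for n in ["side","scene"]:
  c=r.calibration(n);d=np.load(f"/tmp/{n}0.npy")
  P=cloud(d,c,np.ones_like(d,bool));L=Ro.inv().apply(P-t)
  for sx in (-1,1):
    m=(L[:,0]*sx>.035)&(L[:,0]*sx<.07)&(abs(L[:,1])<.04)&(L[:,2]>-.08)&(L[:,2]<.1)
    Q=L[m];print(n,sx,len(Q),np.percentile(Q,[0,2,50,98,100],axis=0).round(4).tolist())
E
```

```text
side -1 198 [[-0.0649, -0.0195, -0.08], [-0.063, -0.018, -0.0788], [-0.0584, -0.0031, -0.0569], [-0.051, 0.0168, -0.0328], [-0.0482, 0.0183, -0.0306]]
side 1 180 [[0.037, -0.0198, -0.0797], [0.0385, -0.0187, -0.0779], [0.0445, -0.0034, -0.0559], [0.0518, 0.0156, -0.032], [0.0551, 0.017, -0.0302]]
scene -1 211 [[-0.0581, -0.0181, -0.08], [-0.0543, -0.0174, -0.0784], [-0.0461, -0.0064, -0.0552], [-0.0437, 0.0155, -0.0332], [-0.0434, 0.0185, -0.0303]]
scene 1 185 [[0.0452, -0.0189, -0.0799], [0.0464, -0.0181, -0.0783], [0.0556, -0.0086, -0.0571], [0.0584, 0.0165, -0.0367], [0.0598, 0.019, -0.0341]]
```

All three cameras put the real fingertips about 32 mm behind the reported TCP, both now and at the start. That means the jaws closed above the splint. I'll work from the measured fingertips instead, and watch the force while descending.

send_rows:
  series:
    - [[-1,0,40,0,0,0],[-1,0,80,0,0,0],[-1,0,120,0,0,0],[-1,0,160,0,0,0],[-1,0,175,0,0,0],[-1,0,175,0,0,0],[-1,0,175,0,0,0]]
  claw: 0.5

```text
time: 6.23
tcp_pos: [0.5208, 0.2471, 0.002]
eef_rot: [-2.475, -1.935, 0.002]
contact_force: [0.4, 0.1, 0.3]
gripper_width: 0.479
```

```bash
python3 - <<'E'
from h import *
n="wrist";p,d=r.read_camera(n)
cv2.imwrite("pics/w6.png",p[:,:,::-1])
n="side";p,d=r.read_camera(n)
cv2.imwrite("pics/s6.png",cv2.resize(p[220:380,240:420],(720,640))[:600,:,::-1])
print(goto([.5207,.247,-.025],76.0),r.state()["gripper_width"])
E
```

```text
(array([-1.4, -1.6, 29.1]), array([ 0.17, -0.13,  0.05])) 0.49722216175232997
```

View pics/w6.png

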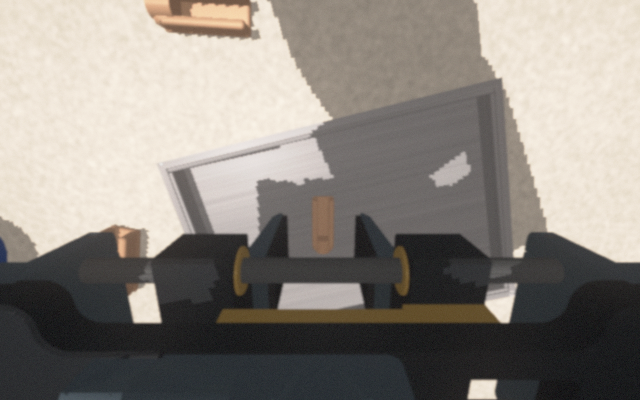

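View pics/s6.png

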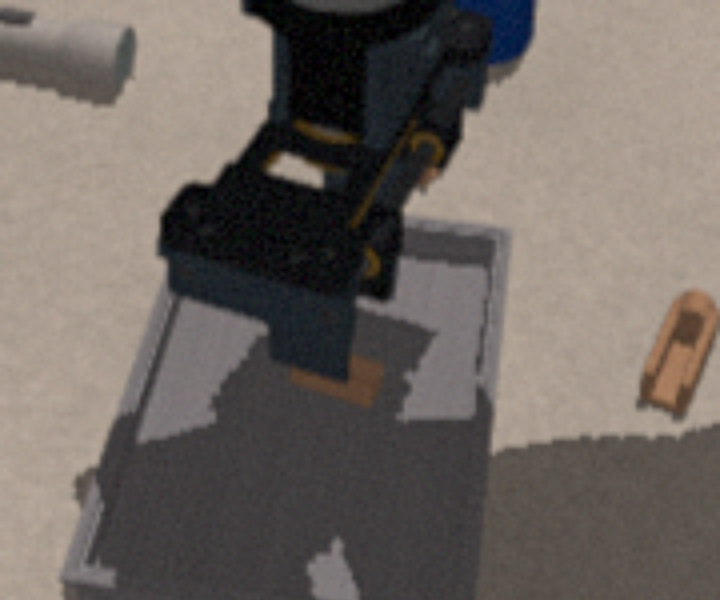

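At a reported TCP height of 0.002 the fingers still hover above the splint, which confirms the offset. I'll go down another 28 mm.

send_rows:
  series:
    - [[-1,-1,12,0,0,0],[-1,-1,20,0,0,0],[-1,-1,25,0,0,0],[-1,-1,28,0,0,0],[-1,-1,28,0,0,0]]

```text
time: 6.75
tcp_pos: [0.5197, 0.2464, -0.0257]
eef_rot: [2.475, 1.935, -0.0]
contact_force: [1.2, 0.5, -0.2]
gripper_width: 0.503
```

send_rows:
  series:
    - [[0,0,0,0,0,0],[0,0,0,0,0,0],[0,0,0,0,0,0],[0,0,0,0,0,0],[0,0,0,0,0,0],[0,0,0,0,0,0]]
  claw: 1.0
  force: 12

```text
time: 7.25
tcp_pos: [0.5199, 0.2465, -0.0255]
eef_rot: [2.475, 1.935, 0.001]
contact_force: [0.1, -0.3, 0.4]
gripper_width: 0.176
```

send_rows:
  series:
    - [[0,0,-30,0,0,0],[0,0,-70,0,0,0],[0,0,-110,0,0,0],[0,0,-150,0,0,0],[0,0,-165,0,0,0],[0,0,-165,0,0,0]]

```text
time: 7.75
tcp_pos: [0.5225, 0.2477, 0.1445]
eef_rot: [2.473, 1.934, 0.016]
contact_force: [1.1, 0.3, -0.4]
gripper_width: 0.171
```

```bash
python3 - <<'E'
from h import *
for y in (0,20,-14): print(goto([.663,-.165,.14],y))
print(r.state()["gripper_width"])
n="side";c=r.calibration(n);p,d=r.read_camera(n)
cv2.imwrite("pics/s7.png",p[:,:,::-1])
# tin/lid/jar measure: circle fits
for n in ["scene","side"]:
  c=r.calibration(n);p,d=r.read_camera(n)
  for t,zlo,zhi in (("tin",.060,.075),("tin",.005,.043),("lid",.020,.03)):
    o=r.silhouettes(n,t)[0];P=cloud(d,c,o["region"]);Q=P[(P[:,2]>zlo)&(P[:,2]<zhi)]
    if len(Q)<10: continue
    cc,rad=cv2.minEnclosingCircle(Q[:,:2].astype(np.float32)*1000);print(n,t,o["uv"],len(Q),Q.mean(0).round(4),np.round(cc,1),round(rad,1))
E
```

```text
(array([-366.7,  235.8,    4.1]), array([ 0.16, -0.61, 76.05]))
(array([-366.7,  235.8,    4.1]), array([ 0.25, -0.56, 56.05]))
(array([-366.7,  235.8,    4.1]), array([ 8.000e-02, -6.500e-01,  9.005e+01]))
0.17139509878696918
scene tin [331.2, 246.2] 64 [ 0.6696 -0.1775  0.0639] [ 665.3 -168. ] 27.8
scene tin [331.2, 246.2] 294 [ 0.6657 -0.1712  0.0234] [ 664.7 -168. ] 32.9
scene lid [250.1, 264.6] 384 [ 0.5062 -0.3098  0.0232] [ 504.9 -309.1] 33.3
side tin [290.9, 177.5] 103 [ 0.6634 -0.1607  0.0638] [ 664.  -163.9] 28.7
side tin [290.9, 177.5] 97 [ 0.6704 -0.1427  0.0346] [ 660.3 -163.6] 33.2
side lid [363.3, 216.0] 93 [ 0.474  -0.008   0.0254] [474.1 -21.7] 27.9
```

View pics/s7.png

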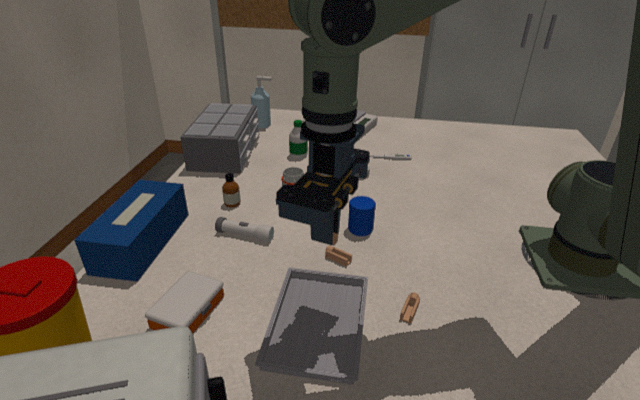

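The tray is now empty and the splint is in the jaws (opening 0.17). Next I carry it to the tin.

send_rows:
  series:
    - [[-367,236,4,0,0,56],[-367,236,4,0,0,56],[-367,236,4,0,0,56],[-367,236,4,0,0,56],[-367,236,4,0,0,56],[-367,236,4,0,0,56],[-367,236,4,0,0,56],[-367,236,4,0,0,56],[-367,236,4,0,0,56],[-367,236,4,0,0,56]]

```text
time: 9.03
tcp_pos: [0.654, -0.1501, 0.1349]
eef_rot: [-3.093, -0.546, 0.001]
contact_force: [1.2, 0.5, -0.6]
gripper_width: 0.174
```

send_rows:
  series:
    - [[0,0,0,0,0,0],[0,0,0,0,0,0]]

```text
time: 9.2
tcp_pos: [0.6539, -0.1502, 0.1342]
eef_rot: [-3.094, -0.541, 0.002]
contact_force: [0.5, -0.0, 0.5]
gripper_width: 0.175
```

```bash
python3 - <<'E'
from h import *
print(tcp()[0],goto([.664,-.166,.085],20))
n="wrist";c=r.calibration(n);p,d=r.read_camera(n)
cv2.imwrite("pics/w8.png",p[:,:,::-1])
for t,zlo,zhi in (("tin",.060,.075),("tin",.046,.075),("tin",.005,.043),("lid",.015,.03)):
  for o in r.silhouettes(n,t)[:2]:
    P=cloud(d,c,o["region"]);Q=P[(P[:,2]>zlo)&(P[:,2]<zhi)]
    if len(Q)<10: continue
    cc,rad=cv2.minEnclosingCircle(Q[:,:2].astype(np.float32)*1000);print(n,t,o["confidence"],o["uv"],len(Q),Q.mean(0).round(4),np.round(cc,1),round(rad,1))
E
```

```text
[ 0.65385968 -0.15022913  0.13420195] (array([ 4.2, 18.3, 49.2]), array([-0.05,  0.07, -0.16]))
wrist tin 0.77 [325.7, 196.1] 299 [ 0.6578 -0.1497  0.065 ] [ 663.8 -165.7] 27.3
wrist tin 0.77 [325.7, 196.1] 771 [ 0.6578 -0.1491  0.0563] [ 663.6 -166.1] 31.4
wrist tin 0.77 [325.7, 196.1] 299 [ 0.6577 -0.1475  0.0225] [ 663.6 -165.5] 30.5
wrist lid 0.75 [170.7, 245.8] 870 [ 0.5004 -0.2878  0.0227] [ 502.2 -299.5] 32.0
wrist lid 0.4 [324.7, 197.7] 123 [ 0.6584 -0.147   0.0228] [ 663.3 -165.2] 30.2
```

View pics/w8.png

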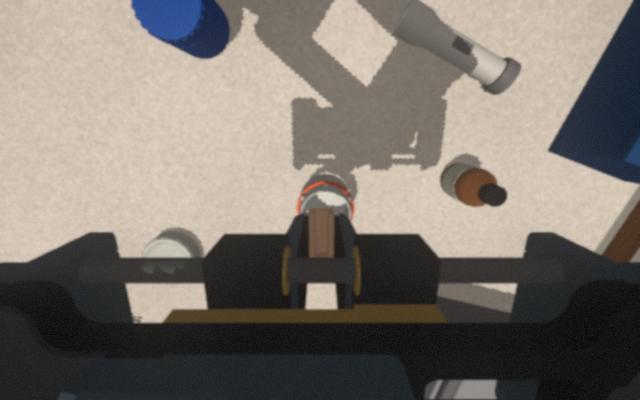

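The wrist view shows the splint held over the tin at (325,205), and the tin centre measures (0.6637, -0.166). I'll lower it to just above the rim.

send_rows:
  series:
    - [[4,18,0,0,0,0],[4,18,30,0,0,0],[4,18,60,0,0,0],[4,18,80,0,0,0],[4,18,90,0,0,0],[4,18,92,0,0,0],[4,18,92,0,0,0],[4,18,92,0,0,0]]

```text
time: 10.12
tcp_pos: [0.6651, -0.1634, 0.0453]
eef_rot: [3.092, 0.548, 0.004]
contact_force: [-0.4, 0.4, 1.0]
gripper_width: 0.171
```

```bash
python3 - <<'E'
from h import *
print(tcp()[0],goto([.6637,-.166,.041],20),r.state()["contact_force"])
for n in ("side","scene"):
  p,d=r.read_camera(n);q=p[100:240,220:380] if n=="side" else p[170:310,250:410]
  cv2.imwrite(f"pics/{n}9.png",cv2.resize(q,(640,560),interpolation=cv2.INTER_CUBIC)[:,:,::-1])
E
```

```text
[ 0.66507755 -0.16336399  0.04527708] (array([-2.2,  2. ,  4.3]), array([ 0.1 , -0.14,  0.09])) [-0.35714303  0.41527433  0.98564009]
```

View pics/side9.png

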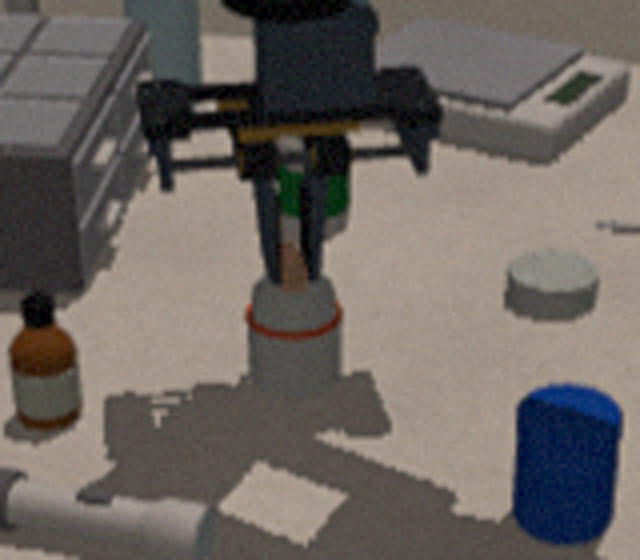

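View pics/scene9.png

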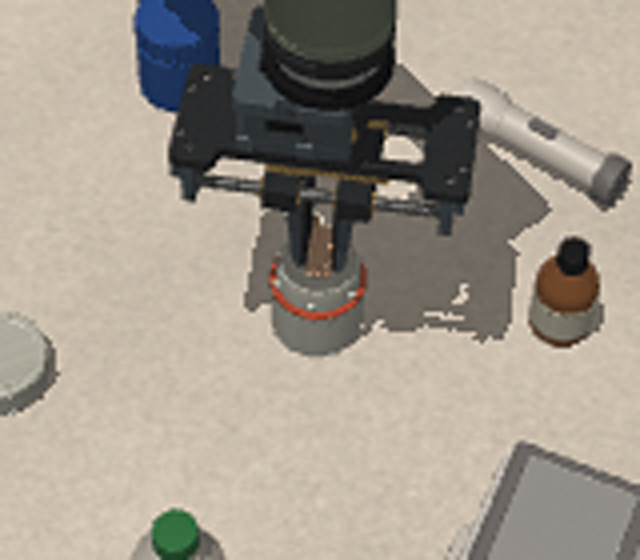

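The splint hangs centred over the mouth in both views. I'll make a small correction and release it.

send_rows:
  series:
    - [[-2,2,3,0,0,0],[-2,2,3,0,0,0],[-2,2,3,0,0,0]]

```text
time: 10.47
tcp_pos: [0.6626, -0.1664, 0.0408]
eef_rot: [3.093, 0.546, 0.0]
contact_force: [-0.7, 0.4, -0.3]
gripper_width: 0.175
```

send_rows:
  series:
    - [[0,0,0,0,0,0],[0,0,0,0,0,0],[0,0,0,0,0,0],[0,0,0,0,0,0],[0,0,0,0,0,0]]
  claw: 0.5

```text
time: 10.88
tcp_pos: [0.6627, -0.166, 0.0405]
eef_rot: [3.094, 0.547, 0.0]
contact_force: [-0.1, -0.4, -0.2]
gripper_width: 0.491
```

send_rows:
  series:
    - [[0,0,-20,0,0,0],[0,0,-55,0,0,0],[0,0,-95,0,0,0],[0,0,-95,0,0,0]]
  claw: 0.1

```text
time: 11.22
tcp_pos: [0.6674, -0.1673, 0.1446]
eef_rot: [3.087, 0.546, 0.022]
contact_force: [1.7, -0.5, 1.3]
gripper_width: 0.758
```

```bash
python3 - <<'E'
from h import *
print(tcp()[0])
n="wrist";c=r.calibration(n);p,d=r.read_camera(n)
cv2.imwrite("pics/w10.png",p[:,:,::-1])
for t,zlo,zhi in (("tin",.060,.075),("tin",.046,.075),("tin",.005,.043),("lid",.015,.03),("splint",-.1,.1)):
  for o in r.silhouettes(n,t)[:2]:
    P=cloud(d,c,o["region"]);Q=P[(P[:,2]>zlo)&(P[:,2]<zhi)]
    if len(Q)<10: continue
    cc,rad=cv2.minEnclosingCircle(Q[:,:2].astype(np.float32)*1000);print(n,t,o["confidence"],o["uv"],len(Q),Q.mean(0).round(4),np.round(cc,1),round(rad,1))
E
```

```text
[ 0.66742053 -0.167319    0.14457113]
wrist tin 0.85 [323.2, 187.3] 396 [ 0.6612 -0.161   0.0654] [ 663.9 -166.1] 27.5
wrist tin 0.85 [323.2, 187.3] 1046 [ 0.6617 -0.1615  0.0567] [ 663.8 -166.3] 31.6
wrist tin 0.85 [323.2, 187.3] 470 [ 0.6662 -0.1732  0.0199] [ 663.7 -165.9] 30.6
wrist lid 0.65 [165.5, 225.0] 696 [ 0.499  -0.2861  0.0228] [ 501.1 -296.2] 30.3
wrist splint 0.62 [315.1, 184.5] 361 [ 0.6637 -0.1699  0.0125] [ 663.9 -171.1] 20.2
```

View pics/w10.png

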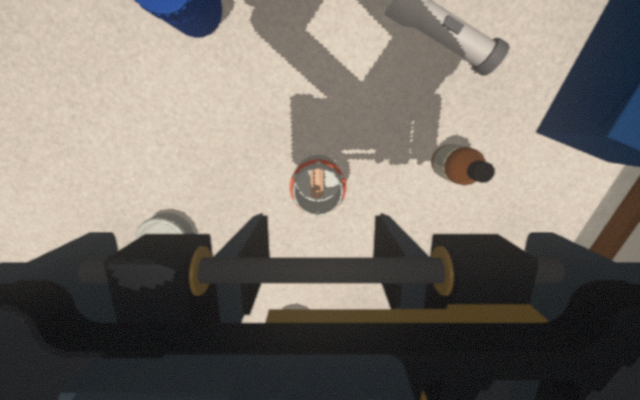

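The splint lies in the tin: splint network at (315,184), mean height 12 mm, near the axis. Now for the lid.

```bash
python3 - <<'E'
from h import *
print(goto([.503,-.303,.14],20))
n="scene";c=r.calibration(n);p,d=r.read_camera(n)
o=r.silhouettes(n,"thermometer")[0];P=cloud(d,c,o["region"]);rect=cv2.minAreaRect(P[:,:2].astype(np.float32)*1000);print(o["confidence"],o["uv"],rect,cv2.boxPoints(rect).round())
E
```

```text
(array([-196. ,   74.5,   -5.9]), array([-0.11,  0.16,  0.05]))
0.57 [187.9, 279.5] ((403.86126708984375, -430.9794006347656), (130.64625549316406, 27.288707733154297), 4.210742950439453) [[ 338. -422.]
 [ 340. -449.]
 [ 470. -440.]
 [ 468. -413.]]
```

send_rows:
  series:
    - [[-194,72,0,0,0,0],[-194,72,0,0,0,0],[-194,72,0,0,0,0],[-194,72,0,0,0,0],[-194,72,0,0,0,0],[-194,72,0,0,0,0],[-194,72,0,0,0,0],[-194,72,0,0,0,0]]
  claw: 0.0

```text
time: 12.28
tcp_pos: [0.5053, -0.3001, 0.1352]
eef_rot: [-3.093, -0.546, -0.0]
contact_force: [-0.2, -0.6, -0.3]
gripper_width: 1.0
```

```bash
python3 - <<'E'
from h import *
print(tcp()[0])
n="wrist";c=r.calibration(n);p,d=r.read_camera(n)
cv2.imwrite("pics/w11.png",p[:,:,::-1])
from scipy.optimize import least_squares
for t,zlo,zhi in (("lid",-.01,.04),("lid",.019,.03)):
  for o in r.silhouettes(n,t)[:2]:
    P=cloud(d,c,o["region"]);Q=P[(P[:,2]>zlo)&(P[:,2]<zhi)]
    if len(Q)<10: continue
    cc,rad=cv2.minEnclosingCircle(Q[:,:2].astype(np.float32)*1000);print(n,t,o["confidence"],o["uv"],len(Q),Q.mean(0).round(4),np.round(cc,1),round(rad,1))
E
```

```text
[ 0.50534872 -0.30009673  0.13521031]
wrist lid 0.74 [316.8, 188.2] 2525 [ 0.5029 -0.305   0.0225] [ 504.4 -311.2] 37.6
wrist lid 0.74 [316.8, 188.2] 2389 [ 0.5034 -0.3057  0.0235] [ 503.9 -306.8] 33.2
```

View pics/w11.png

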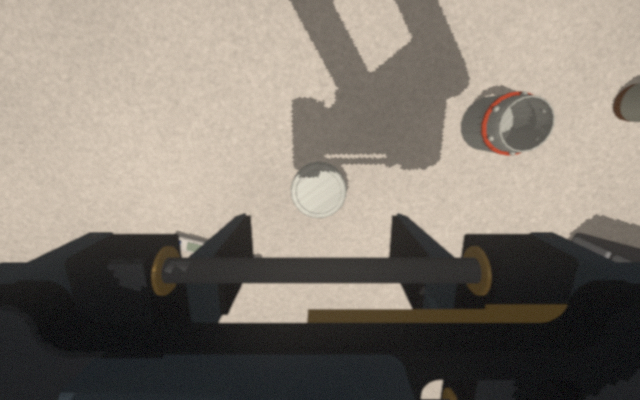

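The lid is at (318,190) in the wrist view, and its centre works out at (0.5036, -0.306).

```bash
python3 - <<'E'
from h import *
print(goto([.5036,-.306,.004],20))
E
```

```text
(array([ -4.7,   5.4, 131.2]), array([-0.02, -0.01,  0.15]))
```

send_rows:
  series:
    - [[-4,5,30,0,0,0],[-4,5,70,0,0,0],[-4,5,105,0,0,0],[-4,5,128,0,0,0],[-4,5,128,0,0,0],[-4,5,128,0,0,0]]

```text
time: 12.93
tcp_pos: [0.5033, -0.3052, 0.0066]
eef_rot: [-3.092, -0.549, 0.003]
contact_force: [0.3, -0.4, 0.8]
gripper_width: 0.998
```

```bash
python3 - <<'E'
from h import *
n="wrist";c=r.calibration(n);p,d=r.read_camera(n)
cv2.imwrite("pics/w12.png",p[:,:,::-1])
o=r.silhouettes(n,"lid")[0];P=cloud(d,c,o["region"]);Q=P[(P[:,2]>.019)&(P[:,2]<.03)]
cc,rad=cv2.minEnclosingCircle(Q[:,:2].astype(np.float32)*1000);print(o["confidence"],o["uv"],len(Q),Q.mean(0).round(4),np.round(cc,1),round(rad,1))
print(tcp()[0],goto([.5036,-.306,-.026],20))
E
```

```text
0.92 [325.0, 223.0] 5468 [ 0.5023 -0.3024  0.0234] [ 503.9 -306.5] 33.0
[ 0.50496927 -0.30675683  0.00920737] (array([-1.1, -1.3, 35.2]), array([ 0.16, -0.12,  0.11]))
```

View pics/w12.png

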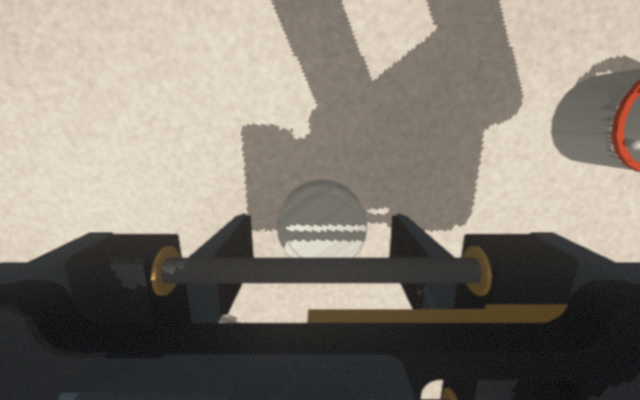

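send_rows:
  series:
    - [[0,0,15,0,0,0],[0,0,26,0,0,0],[0,0,33,0,0,0],[0,0,33,0,0,0],[0,0,33,0,0,0]]

```text
time: 13.45
tcp_pos: [0.5032, -0.3064, -0.0252]
eef_rot: [3.093, 0.547, 0.0]
contact_force: [-0.5, -1.2, -0.2]
gripper_width: 0.996
```

send_rows:
  series:
    - [[0,0,0,0,0,0],[0,0,0,0,0,0],[0,0,0,0,0,0],[0,0,0,0,0,0],[0,0,0,0,0,0],[0,0,0,0,0,0]]
  claw: 1.0
  force: 50

```text
time: 13.95
tcp_pos: [0.5033, -0.3065, -0.0251]
eef_rot: [3.093, 0.547, 0.001]
contact_force: [0.3, -0.3, 1.5]
gripper_width: 0.713
```

send_rows:
  series:
    - [[0,0,-20,0,0,0],[0,0,-60,0,0,0],[0,0,-100,0,0,0],[0,0,-140,0,0,0],[0,0,-140,0,0,0],[0,0,-140,0,0,0]]

```text
time: 14.45
tcp_pos: [0.5045, -0.3072, 0.1173]
eef_rot: [3.089, 0.546, 0.007]
contact_force: [-0.5, 0.5, -0.5]
gripper_width: 0.714
```

```bash
python3 - <<'E'
from h import *
print(tcp()[0],r.state()["gripper_width"],goto([.6638,-.1661,.115],20))
E
```

```text
[ 0.50451528 -0.30724892  0.11731065] 0.7139361349742742 (array([198. , -78. ,   2.7]), array([ 0.28, -0.21,  0.05]))
```

send_rows:
  series:
    - [[198,-78,0,0,0,0],[198,-78,0,0,0,0],[198,-78,0,0,0,0],[198,-78,0,0,0,0],[198,-78,0,0,0,0],[198,-78,0,0,0,0],[198,-78,0,0,0,0],[198,-78,0,0,0,0]]

```text
time: 15.12
tcp_pos: [0.6608, -0.165, 0.1124]
eef_rot: [-3.092, -0.548, 0.007]
contact_force: [-0.4, -0.5, -0.3]
gripper_width: 0.71
```

```bash
python3 - <<'E'
from h import *
n="side";c=r.calibration(n);p,d=r.read_camera(n)
cv2.imwrite("pics/s13.png",cv2.resize(p[90:250,200:400],(750,600),interpolation=cv2.INTER_CUBIC)[:,:,::-1])
o=r.silhouettes(n,"lid")
for n in ("side","scene"):
  c=r.calibration(n);p,d=r.read_camera(n)
  for t in("lid","tin"):
   for o in r.silhouettes(n,t)[:1]:
    P=cloud(d,c,o["region"]);P=P[P[:,2]<.2];print(n,t,o["confidence"],o["uv"],np.percentile(P,[2,50,98],axis=0).round(4).tolist())
for i in range(4):
  r.read_camera("wrist");print(tcp()[0],goto([.6638,-.1661,.075],20),r.state()["contact_force"])
E
```

```text
side lid 0.82 [292.6, 140.1] [[0.6281, -0.3905, 0.076], [0.6578, -0.1463, 0.1592], [0.7182, -0.1316, 0.163]]
side tin 0.75 [294.0, 182.5] [[0.6334, -0.1917, 0.0022], [0.6602, -0.1425, 0.0447], [0.6877, -0.1327, 0.0665]]
scene lid 0.73 [329.7, 216.6] [[0.6333, -0.201, 0.1409], [0.6642, -0.1768, 0.1614], [0.6928, -0.1421, 0.1658]]
scene tin 0.73 [328.9, 244.2] [[0.6355, -0.1988, -0.0013], [0.6659, -0.1754, 0.036], [0.694, -0.136, 0.0673]]
[ 0.66197633 -0.16575756  0.11483733] (array([ 1.6,  0.9, 39.8]), array([ 0.02, -0.01, -0.  ])) [0.4766966  0.01139257 0.20919708]
[ 0.66209057 -0.16558321  0.11479657] (array([ 1.4,  1.1, 39.8]), array([ 0.01, -0.01,  0.02])) [-0.65007793  0.90493313  0.22911352]
[ 0.66217403 -0.16544812  0.11472955] (array([ 1.3,  1.2, 39.7]), array([ 0.01, -0.01,  0.03])) [-0.10028485 -0.07399972  0.60073206]
[ 0.66225234 -0.16531947  0.1146921 ] (array([ 1.2,  1.3, 39.7]), array([ 0.01, -0.01,  0.04])) [ 0.21988623 -0.3906437  -0.30732639]
```

View pics/s13.png

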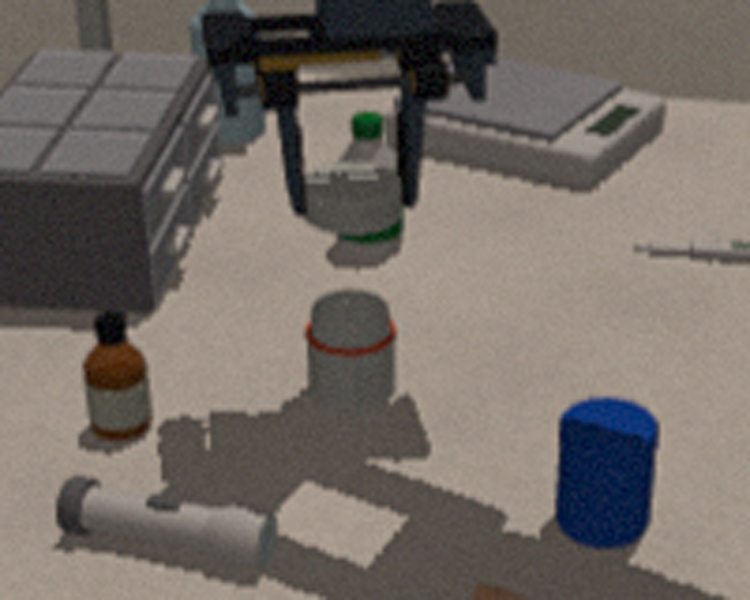

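The lid is held level above the tin. I'll lower it to just above the rim.

send_rows:
  series:
    - [[1,1,10,0,0,0],[1,1,30,0,0,0],[1,1,50,0,0,0],[1,1,62,0,0,0],[1,1,62,0,0,0],[1,1,62,0,0,0],[1,1,62,0,0,0]]

```text
time: 16.3
tcp_pos: [0.6644, -0.166, 0.0534]
eef_rot: [3.093, 0.547, 0.002]
contact_force: [0.4, -0.6, -0.8]
gripper_width: 0.713
```

```bash
python3 - <<'E'
from h import *
for n in ("side","scene"):
  c=r.calibration(n);p,d=r.read_camera(n)
  q=p[120:240,220:370] if n=="side" else p[190:290,270:395]
  cv2.imwrite(f"pics/{n}14.png",cv2.resize(q,(750,600),interpolation=cv2.INTER_CUBIC)[:,:,::-1])
  P=cloud(d,c,np.ones_like(d,bool))
  m=(np.hypot(P[:,0]-.664,P[:,1]+.166)<.045)
  for lo,hi in ((.096,.106),(.005,.04)):
    Q=P[m&(P[:,2]>lo)&(P[:,2]<hi)]
    if len(Q)>8: 
      cc,rad=cv2.minEnclosingCircle(Q[:,:2].astype(np.float32)*1000);print(n,lo,len(Q),np.percentile(Q,[1,50,99],axis=0).round(4).tolist(),np.round(cc,1),rad)
for i in range(3):
  print(tcp()[0],goto([.6638,-.1661,.031],20),r.state()["contact_force"]);r.read_camera("wrist")
E
```

```text
side 0.096 292 [[0.6212, -0.1945, 0.0965], [0.6615, -0.1599, 0.1005], [0.6949, -0.1314, 0.105]] [ 662.3 -157. ] 41.78304672241211
side 0.005 273 [[0.6336, -0.1791, 0.0054], [0.6581, -0.1386, 0.0227], [0.6918, -0.1322, 0.0398]] [ 662.4 -163.4] 32.69941711425781
scene 0.096 433 [[0.6335, -0.2005, 0.0966], [0.6658, -0.1718, 0.1014], [0.7047, -0.1406, 0.1052]] [ 669.4 -178.8] 40.76321029663086
scene 0.005 168 [[0.6438, -0.1996, 0.0051], [0.678, -0.1923, 0.0231], [0.6947, -0.1581, 0.0395]] [ 669.  -174.9] 29.659305572509766
[ 0.66459838 -0.16601209  0.05392532] (array([-0.8, -0.2, 22.9]), array([ 0.09, -0.12,  0.05])) [ 0.55366241  0.39182248 -1.03585507]
[ 0.66446053 -0.16599651  0.0538712 ] (array([-0.7, -0.2, 22.9]), array([ 0.08, -0.12,  0.05])) [-0.41857765 -0.03266409 -0.59150886]
[ 0.66429623 -0.16593707  0.05373586] (array([-0.6, -0. , 22.7]), array([ 0.07, -0.1 ,  0.05])) [-0.51657219 -0.59586811 -0.49771743]
```

View pics/side14.png

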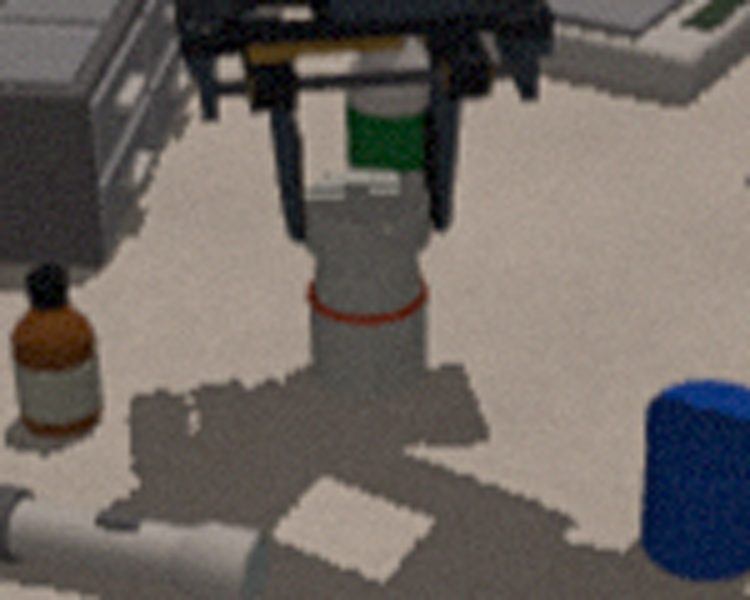

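View pics/scene14.png

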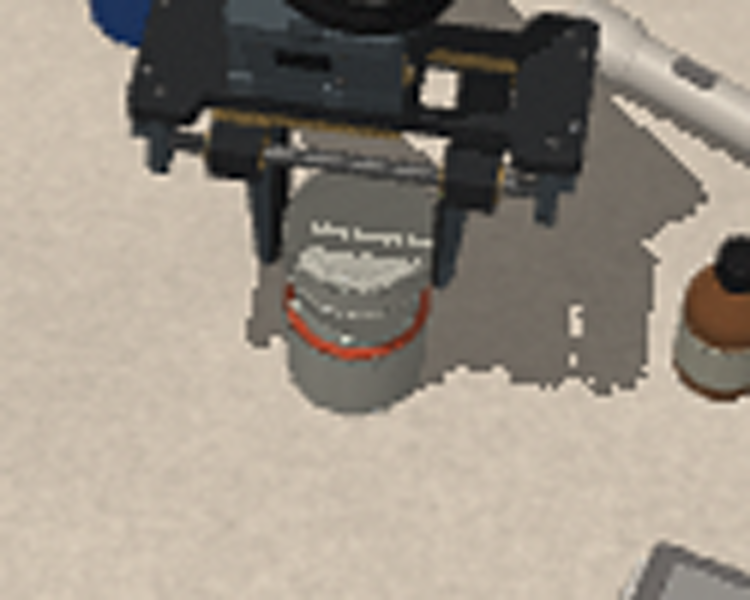

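Both views show the lid centred over the neck (side view: lid middle column 368, tin 367). I'll lower it onto the dimples and watch the force.

send_rows:
  series:
    - [[-1,0,5,0,0,0],[-1,0,10,0,0,0],[-1,0,14,0,0,0],[-1,0,18,0,0,0],[-1,0,20,0,0,0],[-1,0,20,0,0,0]]
  force: 60

```text
time: 17.05
tcp_pos: [0.6625, -0.166, 0.0318]
eef_rot: [-3.093, -0.547, 0.001]
contact_force: [-0.7, -0.7, 0.0]
gripper_width: 0.711
```

send_rows:
  series:
    - [[0,0,1,0,0,0],[0,0,2,0,0,0],[0,0,2,0,0,0]]

```text
time: 17.3
tcp_pos: [0.6632, -0.1661, 0.0309]
eef_rot: [3.093, 0.547, 0.002]
contact_force: [1.8, 0.5, 0.8]
gripper_width: 0.714
```

send_rows:
  series:
    - [[0,0,1,0,0,0],[0,0,2,0,0,0],[0,0,2,0,0,0]]

```text
time: 17.55
tcp_pos: [0.6638, -0.1662, 0.0302]
eef_rot: [3.093, 0.547, 0.004]
contact_force: [0.4, 1.0, 6.1]
gripper_width: 0.709
```

send_rows:
  series:
    - [[0,0,1,0,0,0],[0,0,1,0,0,0],[0,0,1,0,0,0]]

```text
time: 17.8
tcp_pos: [0.6641, -0.1664, 0.0297]
eef_rot: [3.092, 0.546, 0.006]
contact_force: [0.5, -0.3, 7.8]
gripper_width: 0.71
```

send_rows:
  series:
    - [[0,0,1,0,0,0],[0,0,1,0,0,0],[0,0,1,0,0,0]]

```text
time: 18.05
tcp_pos: [0.6641, -0.1664, 0.0293]
eef_rot: [3.092, 0.547, 0.006]
contact_force: [-0.7, 1.2, 13.2]
gripper_width: 0.711
```

send_rows:
  series:
    - [[0,0,1,0,0,0],[0,0,1,0,0,0],[0,0,1,0,0,0]]

```text
time: 18.3
tcp_pos: [0.6633, -0.1661, 0.0267]
eef_rot: [3.093, 0.547, 0.003]
contact_force: [-0.2, 0.2, -3.2]
gripper_width: 0.71
```

The force peaked at 13 N and then dropped, so the lid clicked. I'll keep pressing.

send_rows:
  series:
    - [[0,0,1,0,0,0],[0,0,2,0,0,0],[0,0,2,0,0,0]]

```text
time: 18.55
tcp_pos: [0.6619, -0.1661, 0.0229]
eef_rot: [-3.093, -0.547, 0.003]
contact_force: [-1.0, 0.5, 2.9]
gripper_width: 0.71
```

send_rows:
  series:
    - [[0,0,1,0,0,0],[0,0,2,0,0,0],[0,0,2,0,0,0]]

```text
time: 18.8
tcp_pos: [0.662, -0.1661, 0.0216]
eef_rot: [-3.093, -0.547, 0.002]
contact_force: [-2.7, 1.2, 5.4]
gripper_width: 0.71
```

send_rows:
  series:
    - [[0,0,1,0,0,0],[0,0,1.5,0,0,0],[0,0,1.5,0,0,0]]

```text
time: 19.05
tcp_pos: [0.662, -0.1661, 0.021]
eef_rot: [-3.094, -0.547, 0.002]
contact_force: [-3.9, -0.2, 8.0]
gripper_width: 0.709
```

send_rows:
  series:
    - [[0,0,1,0,0,0],[0,0,1,0,0,0],[0,0,1,0,0,0]]

```text
time: 19.3
tcp_pos: [0.6621, -0.1661, 0.021]
eef_rot: [3.093, 0.547, -0.001]
contact_force: [-5.0, 1.1, 12.4]
gripper_width: 0.708
```

send_rows:
  series:
    - [[0,0,1,0,0,0],[0,0,1,0,0,0],[0,0,1,0,0,0]]

```text
time: 19.55
tcp_pos: [0.6621, -0.1661, 0.0209]
eef_rot: [3.093, 0.547, -0.0]
contact_force: [-7.0, 1.5, 16.8]
gripper_width: 0.709
```

```bash
python3 - <<'E'
from h import *
for i in range(3):
  print(tcp()[0],r.state()["contact_force"],r.state()["gripper_width"]);r.read_camera("wrist")
for n in ("side","scene"):
  c=r.calibration(n);p,d=r.read_camera(n)
  q=p[120:240,220:370] if n=="side" else p[190:290,270:395]
  cv2.imwrite(f"pics/{n}15.png",cv2.resize(q,(750,600),interpolation=cv2.INTER_CUBIC)[:,:,::-1])
  P=cloud(d,c,np.ones_like(d,bool))
  m=(np.hypot(P[:,0]-.663,P[:,1]+.166)<.028)&(P[:,2]>.06)&(P[:,2]<.08)
  Q=P[m];A=np.c_[Q[:,:2]-[.663,-.166],np.ones(len(Q))];print(n,len(Q),"lid top z",np.median(Q[:,2]),"slopes,z0",np.linalg.lstsq(A,Q[:,2],rcond=None)[0].round(4))
E
```

```text
[ 0.66205924 -0.16613811  0.02093572] [-7.00626851  1.50704874 16.83724475] 0.7086828581625898
[ 0.66204253 -0.16616075  0.02092683] [-7.43121485  2.44193782 15.77359074] 0.7114383791560202
[ 0.66204025 -0.16615336  0.02092705] [-5.89146536  0.9014325  16.37998979] 0.7058437105478571
side 175 lid top z 0.06827817084728749 slopes,z0 [-0.0003  0.0076  0.0682]
scene 279 lid top z 0.0683928139658403 slopes,z0 [ 0.0018 -0.0023  0.0684]
```

View pics/side15.png

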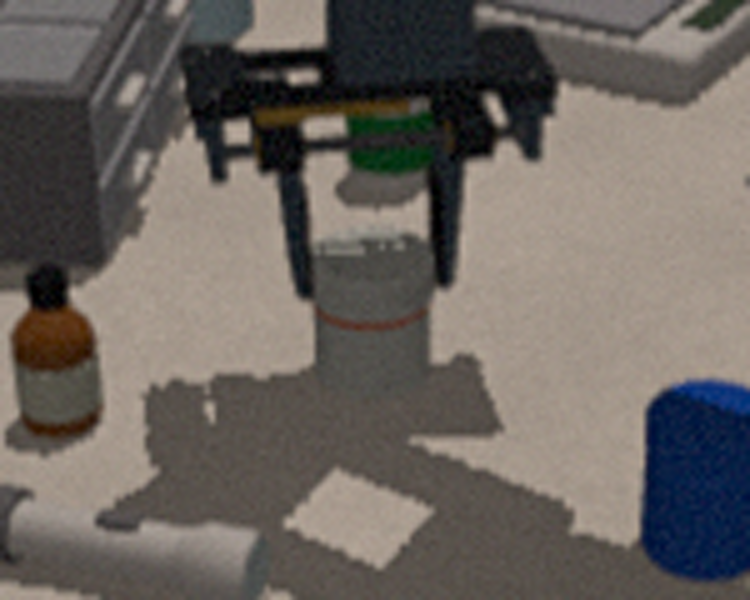

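View pics/scene15.png

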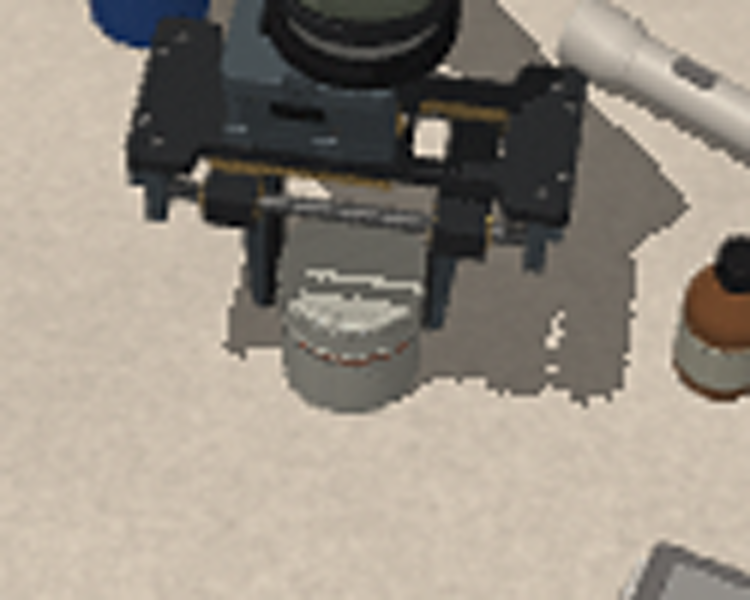

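The TCP has stopped at 0.0209, which puts the lid edge at about 46.0 mm. Extra travel now only adds force (16.5 N), so the lid is on its hard stop. It sits level with the seal squeezed in both views, so I'm handing in while holding.

```bash
python3 - <<'E'
from h import *
print(r.state()["contact_force"],r.state()["time"]);print(r.hand_in())
E
```

```text
[-6.65559755  0.92283423 15.58221352] 19.8
the job is handed in; nothing more can be done
None
```

I put the splint in the tin, clicked the lid on and pressed it fully home. I handed the job in at 19.8 s with the lid still gripped and pressed. The hand-in gives no verdict.

**Last checks**
- **Splint:** after I let go of it, the wrist camera saw it inside the tin near the axis, about 12 mm up. I did not look again once the lid was on.
- **Click:** the push peaked at about 13 N and then dropped.
- **Lid home:** the arm stopped moving with the lid's lower edge worked out at about 46.0 mm, and more travel only raised the force to about 16 N. Both fixed cameras showed the lid level and the seal squeezed.
- **Tin:** it stands upright on the bench. The push stayed well below the 60 N crush limit.
- **Other things:** I saw nothing moved, but I did not measure them at the end.

**What failed or disagreed**
- **First grasp missed:** the real fingertips end about 32 mm short of the reported TCP. All three cameras agreed on this, so I worked from the measured fingertips after that. The jaws had closed above the splint and it had not moved.
- **Lid height:** the cameras read the lid's top at 68.3 mm, about 2 mm below the 70 mm expected. That is within the calibration error.
- **Sideways force:** about 7 N remained on the tool while holding the lid down.

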